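# Prop the slab roller's out-feed leaf on its jack leg

## Robot

A 6-joint arm with a two-finger parallel gripper is mounted at the origin on the work surface. World frame = base frame: x ahead of the robot, y to its left, z up, the work surface at z = 0. Lengths are in m, angles in rad, forces in N, time in s.
With the tool pointing down it reaches from about 0.375 to 0.9 m from the base axis. Payload 3.1 kg.
Tool frame: the origin (TCP) lies at the centre of the arm's flange, where the gripper is bolted on; the fingertips stand robot.tip_extent ahead of it and the grasp point (between the pads) lies 164 mm ahead of it (robot.tip_extent is the distance from the TCP to the fingertips, in m); z points along the fingers, y is the line along which they close (so a half turn about z gives the same grasp; the last joint's range is limited). The gripper opens to 87 mm and grips with 3 to 60 N. Pads are 19 mm wide; open, the fingers measure 117 mm over their backs; the gripper's body (75 mm by 190 mm) begins 51 mm behind the grasp point.
Start: joints at [-1.401, 0.527, 1.433, -0, 1.181, -0.178], TCP at [0.214, -0.587, 0.405] pointing down, gripper open.
Joint ranges: [-3.08, 3.08], [-0.75, 2.2], [0.22, 2.44], [-1.43, 4.57], [0, 2.65], [-2.85, 2.85]. Speed limits (rad/s): [2.79, 2.79, 3.14, 3.14, 3.14, 3.14].

## Interface

Orientations are given as a unit quaternion [x, y, z, w].
In Python, from rig import get_obs, camera, hand_in, cut_out, robot gives the robot as it stands.
- The arm moves only by the tool step_arm, never from a script. Its argument "rows" is a list of rows, each a list of 6 numbers: the shift along the world's x, y, z in m, then the turn, a rotation vector about the world's x, y, z in degrees. A call has 1 to 12 rows; each row shifts and turns the commanded pose from where the row before left it; what a row does not reach is not made up. A row lasts 1/8 s, in which the tool goes at most 62.5 mm and 10.7 degrees, less where a joint would pass 70% of its speed; a pose out of reach is approached as far as the arm can. A call is refused whole if a number of a shift passes 0.0625 or a number of a turn 10.7, either way. A call with a gripper value outside its range is refused whole. "jaw" is the finger opening in m, from 0 to 0.087, set as the call begins (left out, the last holds). The fingers move at their own pace and stop on an object; "squeeze" is the grip in N (left out, the last holds). Time passes only in rows, so rows that do not move let the fingers close. It gives the time, the measured TCP pose, the force, the opening and the grip force at its end, in the units of the state.
- get_obs(): the state, without advancing time (a new reading comes with each control period).
- camera(name): name is "side" or "top" or "wrist"; returns a dict with "pixels" (400x640x3 uint8, blue, green, red), "depth" (400x640 float32, m along the optical axis (not along the pixel's ray), 0 where there is no reading), "fov_y" (degrees; the focal length in pixels is half the picture's height over the tangent of half this angle, whatever the lens; pixels are square), "cx", "cy" (the principal point, pixels), "extrinsics" (4x4, takes a point from camera to world coordinates); the wrist camera has in their place "mount" (4x4, takes a point from camera to tool coordinates, whose origin is the TCP and whose axes are the flange's). Camera axes: x right, y up, looking along -z (the intrinsics and any distortion apply to the point x, -y, -z); pixel columns grow to the right and rows downward; lengths in m; the calibration is good to about 2 mm. A picture is of the moment at which its call begins: read the wrist's pose just before it.
- hand_in(): hands the job in; it is judged then, once.
Trained networks look in the newest picture that a camera, given by its name, has taken for a name from the list of things; names that differ only in an ending like _2 or _b are one class to them, and where a whole thing is asked for, a point or a joint stands for the part that bears it (a point fixed in the world has none). Each returns a list of dicts, best first, with "confidence" (0 to 1); they miss things now and then, are a little off and sometimes report something else, mostly with a low value. They report only what shows in the picture. A call takes as long as a camera call. They do not tell look-alikes from the thing itself.
- cut_out(label, camera): "region" (400x640 bool, what is visible of it) and "extent" ([centre column, centre row, width, height] in pixels, round what is visible of it).
The state is a dict: "time": time; "q": joint angles; "joint_velocities": joint speeds; "joint_torque": joint torques, N m; "position": TCP position; "tool_rot": TCP orientation; "ft_force": force on the tool from outside, world axes, zero at the start; "moment": the same for the moment, N m; "grip_width": finger opening in m; "grip_force": force on a finger pad.
Only numpy, scipy, OpenCV 4.12 (cv2) and the standard library are available. Lean on these libraries where they do the work, as an engineer would, in place of code of your own. Each camera call takes 0.05 s, during which the arm holds its last target. There are 200 camera calls.

## Task

Prop the slab roller's out-feed leaf before we roll clay: slide the wooden bearer board under the jack's foot, so that the foot will land on the worn round print, and let go of the board. Then wind the jack's crank clockwise until the foot stands firmly on the board: stop when you feel the crank stiffen, and do not force it further, or the leaf is jacked out of line. Leave the other things on the bench and on the leaf alone.

Things in the scene. Friction and masses are not known exactly. Their poses are not given: they have to be found in the camera images.
- slab_roller: Bench slab roller, bolted down: green side frames, two steel rollers, plywood bed. A red jack leg with a hand crank on top is bolted to the -y end of its plywood out-feed leaf. Origin on the jack's vertical axis at bench level; z up, y from the jack along the leaf to the rollers, x along the leaf's end, away from the robot.
- leaf_corner (a point): Upper corner of the out-feed leaf nearest the jack and the robot, at x = -50, y = 54, z = 130 mm in the slab roller's frame (axes the same). The leaf is 360 mm along x, 300 mm along y, 50 mm deep with its frame, 80 mm clear of the bench. The jack's bracket stands up to 173 mm; the roller side frames beyond it are 210 mm high, 238 mm with their screws.
- jack_tube (a point): On the jack's axis at the lower end of its red outer tube (48 mm thick), 103 mm above the bench; axes as the slab roller's. A 38 mm steel leg comes out below and carries a round foot 60 mm across with a 12 mm rubber sole. The sole starts 40 to 58 mm above the bench (how high is not reported) and goes down 16 mm per turn of the crank. It gives about 1 mm per 35 N.
- crank_hub (a point): Point on the crank's vertical axis at the top of the crank arm, 240 mm above the bench; axes as the slab roller's. Turning clockwise as seen from above lowers the foot. The crank turns without end and stays where it is left. The steel arm is 20 mm wide.
- crank_knob (a point): Centre of the top face of the black crank knob, 298 mm above the bench, 60 mm from the axis (x points outward): an upright, free-spinning grip, 28 mm thick, 55 mm tall. Running free it takes 8 N (7 to 10) along its circle, less with the hand at rest; each 10 N under the foot adds 0.42 N. Firm: 3 to 5 N more than running free (70 to 120 N at the foot); over 6 N more is too much.
- bearer: Brown wooden bearer board, 240 x 64 x 25 mm, about 0.3 kg, loose, flat on the bench to the right of the jack. Origin in the middle of its underside, x along its length, z up. A dark worn round print of the foot, 62 mm across, is on top at x = +55 mm; that end points away from the robot. Held near the plain end, the hand stays clear of the crank when the board goes in from the robot's side.
- bowl: Cream bisque bowl, 130 mm across and 60 mm tall, origin under its middle. Leave alone.
- spray_bottle: White spray bottle with a yellow head, 74 mm across, 198 mm tall, origin under its middle. Leave alone.
- glaze_cup: Terracotta cup, 74 mm across and 65 mm tall, origin under its middle. Leave alone.
- brush: Brush lying on the bench, origin near its middle. Leave alone.
- rib: Flat wooden potter's rib, 100 x 55 x 6 mm, origin under its middle. Leave alone.
- guide_strip: Pale wooden thickness strip, 30 x 240 x 8 mm, lying on the leaf, origin under its middle. Leave alone.
Mind the look-alikes: they are no part of the job. Several things have the shape of the bearer; the one meant has the colours described above.

How it is judged:
By the outcome, as a careful person would: the job done as asked, in the order asked, and still so for the second after the job is handed in, with the robot touching nothing.
It also fails if it takes over 72 s, if anything falls off the work surface, if the arm or the gripper's body presses on something with over 40 N, if the wrist force passes 120 N, or if a joint passes its speed limit or range.

## Working session

There is one attempt and no reset: what is moved stays moved. The work goes in short steps, Python scripts to look and compute and a tool call to move; the robot and the scene stay as the last step left them, time stands still between calls to the robot, and variables do not carry over. Pictures are saved under pics/ and viewed, at most 10 in all, crops included, and the job is handed in when it is done.

Besides the shell and the picture viewer there is one more tool, called after "Call:" as name(argument=value, ...), one argument or row to a line, values as JSON. step_arm: Moves the arm, as the interface text tells. Its arguments: {"type":"object","properties":{"rows":{"type":"array"},"jaw":{"type":"number"},"squeeze":{"type":"number"}},"required":["rows"]}

```bash
ls; mkdir -p pics
cat > h.py <<'E'
import numpy as np, cv2
from rig import get_obs, camera, hand_in, cut_out, robot
from scipy.spatial.transform import Rotation as R
def cloud(c, ob=None):
    H,W=c["depth"].shape; f=H/2/np.tan(np.radians(c["fov_y"])/2)
    v,u=np.mgrid[0:H,0:W]; d=c["depth"]
    P=np.stack([(u-c["cx"])/f*d,-(v-c["cy"])/f*d,-d,np.ones_like(d)],-1)
    if "extrinsics" in c: T=c["extrinsics"]
    else:
        B=np.eye(4);B[:3,:3]=R.from_quat(ob["tool_rot"]).as_matrix();B[:3,3]=ob["position"];T=B@c["mount"]
    P=(P@np.array(T).T)[...,:3]; P[d==0]=np.nan
    return P
E
python3 - <<'E'
from h import *
for n in ["side","top"]:
    c=camera(n); cv2.imwrite(f"pics/{n}1.png",c["pixels"]); P=cloud(c); np.save(f"{n}.npy",P)
    print(n,{k:v for k,v in c.items() if k not in("pixels","depth")})
    for l in ["slab_roller","bearer","crank_knob","crank_hub","jack_tube","bowl","spray_bottle","glaze_cup","brush","rib","guide_strip"]:
        for r in cut_out(l,n):
            print(l,round(r["confidence"],2),np.round(r["extent"]),np.round(np.nanmedian(P[r["region"]],0),3))
print(robot.tip_extent,get_obs())
E
```

```text
pics
side {'fov_y': 49.61780174044603, 'cx': 326.4472615918404, 'cy': 205.2938151445569, 'extrinsics': array([[-0.68193768,  0.50669815, -0.52746373, -0.26072759],
       [-0.73120918, -0.45538544,  0.5078949 ,  0.63500945],
       [ 0.0171501 ,  0.73203899,  0.68104683,  1.11858489],
       [ 0.        ,  0.        ,  0.        ,  1.        ]])}
slab_roller 0.6 [180. 259. 268. 194.] [0.687 0.391 0.13 ]
bearer 0.8 [430. 235.  36.  29.] [ 0.226 -0.341  0.023]
bearer 0.68 [345. 199.  23.  19.] [ 0.571 -0.244  0.024]
crank_knob 0.57 [303. 179.  12.  21.] [ 0.525 -0.021  0.272]
crank_hub 0.84 [180. 260. 262. 192.] [0.686 0.392 0.13 ]
crank_hub 0.21 [268. 294.  44.  48.] [0.442 0.22  0.017]
jack_tube 0.95 [181. 258. 260. 198.] [0.687 0.392 0.13 ]
bowl 0.85 [361. 164.  24.  27.] [ 0.679 -0.46   0.038]
brush 0.83 [267. 294.  41.  45.] [0.442 0.22  0.018]
rib 0.58 [247. 327.  35.  37.] [0.383 0.327 0.005]
guide_strip 0.88 [235. 213.  63.  36.] [0.663 0.154 0.137]
top {'fov_y': 44.89437478172347, 'cx': 321.7958138431646, 'cy': 208.95139013386634, 'extrinsics': array([[ 0.01451012,  0.98944863
[... 853 characters left out ...]
e': 1.2, 'q': array([-1.40050720e+00,  5.27527605e-01,  1.43270312e+00,  1.64452300e-05,
        1.18139762e+00, -1.78548874e-01]), 'joint_velocities': array([ 0.00021889,  0.00183906,  0.0009885 , -0.00161044, -0.00068002,
       -0.00019804]), 'joint_torque': array([-8.08255136e-04, -4.40024257e+01, -1.76983309e+01,  6.33573183e-02,
        5.07170241e-02, -2.14602761e-05]), 'position': array([ 0.21362638, -0.58733791,  0.40473042]), 'tool_rot': array([ 9.84828071e-01,  1.73532907e-01,  7.68063098e-06, -1.78145690e-05]), 'ft_force': array([-0.17518188,  0.61318879,  0.40958189]), 'moment': array([-0.02001539, -0.02467992,  0.05150847]), 'grip_force': 0.0, 'grip_width': 0.08728504643940321}
```

View pictures.

View pics/top1.png

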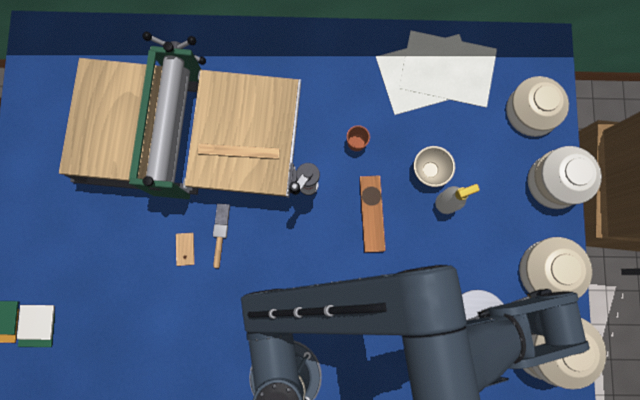

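View pics/side1.png

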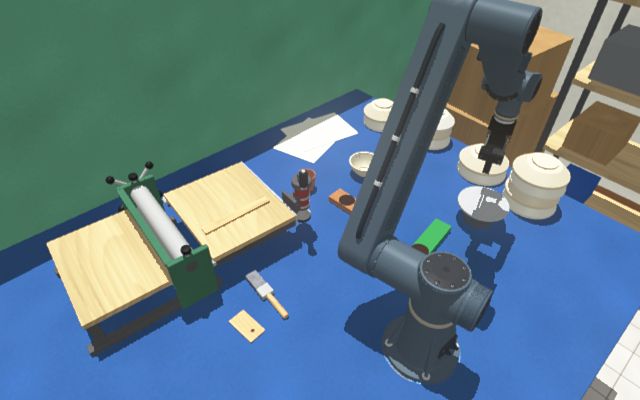

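Run:
```python
from h import *
P=np.load("top.npy"); im=cv2.imread("pics/top1.png"); hsv=cv2.cvtColor(im,cv2.COLOR_BGR2HSV)
v,u=np.mgrid[0:400,0:640]
# bearer
m=(u>352)&(u<392)&(v>168)&(v<260)&(P[...,2]>.017)&(P[...,2]<.035)
pts=P[m][:,:2]; r=cv2.minAreaRect(pts.astype(np.float32)); print("bearer",r,np.median(P[m][:,2]),m.sum())
b=m&(im[...,2]<105); n,l,s,c=cv2.connectedComponentsWithStats(b.astype(np.uint8)); i=1+s[1:,4].argmax()
print("print",s[i],np.nanmean(P[l==i],0))
# leaf
m=(u>190)&(u<305)&(v>60)&(v<205)&(abs(P[...,2]-.130)<.006)
r=cv2.minAreaRect(P[m][:,:2].astype(np.float32)); print("leaf",r,cv2.boxPoints(r),np.median(P[m][:,2]))
# jack
for n in["top","side"]:
    Q=np.load(n+".npy"); im2=cv2.imread(f"pics/{n}1.png")
    k=(abs(Q[...,0]-.56)<.13)&(abs(Q[...,1]+.03)<.1)
    for lo,hi in[(.285,.31),(.245,.285),(.225,.245),(.18,.22),(.105,.165),(.07,.1),(.03,.068)]:
        w=k&(Q[...,2]>lo)&(Q[...,2]<hi)
        if w.any(): print(n,lo,hi,w.sum(),np.round(np.mean(Q[w],0),3),np.round(np.ptp(Q[w],axis=0),3))
a=cv2.resize(im[120:270,270:410],None,fx=4,fy=4,interpolation=cv2.INTER_CUBIC)
s=cv2.imread("pics/side1.png"); b=cv2.resize(s[155:230,265:365],None,fx=5.6,fy=5.6,interpolation=cv2.INTER_CUBIC)
cv2.imwrite("pics/crop.png",a); cv2.imwrite("pics/crop_s.png",b)
```

```text
bearer ((0.5055979490280151, -0.2590535581111908), (0.24076589941978455, 0.06525545567274094), 3.993346929550171) 0.025642133178922055 1537
print [361 187  20  18 252] [ 0.55849257 -0.25611941  0.02590425]
leaf ((0.7415282726287842, 0.12822997570037842), (0.41727414727211, 0.33211490511894226), 2.6618940830230713) [[ 0.5254043   0.2844187 ]
 [ 0.5408284  -0.04733784]
 [ 0.9576523  -0.02795875]
 [ 0.94222814  0.30379778]] 0.1307910489012365
top 0.285 0.31 93 [ 0.532 -0.024  0.298] [0.027 0.026 0.023]
top 0.245 0.285 87 [ 0.567 -0.048  0.253] [0.077 0.058 0.038]
top 0.225 0.245 122 [ 0.568 -0.048  0.239] [0.091 0.055 0.02 ]
top 0.18 0.22 129 [ 0.58  -0.062  0.216] [0.066 0.077 0.039]
top 0.105 0.165 1332 [0.614 0.028 0.132] [0.152 0.151 0.059]
top 0.07 0.1 27 [ 0.571 -0.019  0.079] [0.139 0.151 0.029]
top 0.03 0.068 50 [ 0.565 -0.062  0.063] [0.034 0.052 0.022]
side 0.285 0.31 63 [ 0.527 -0.022  0.295] [0.025 0.026 0.02 ]
side 0.245 0.285 91 [ 0.528 -0.021  0.265] [0.077 0.049 0.039]
side 0.225 0.245 26 [ 0.551 -0.033  0.238] [0.076 0.047 0.016]
side 0.18 0.22 145 [ 0.574 -0.047  0.207] [0.068 0.069 0.04 ]
side 0.105 0.165 1107 [0.595 0.014 0.133] [0.156 0.155 0.06 ]
side 0.07 0.1 124 [0.554 0.    0.086] [0.046 0.142 0.03 ]
side 0.03 0.068 86 [ 0.563 -0.053  0.062] [0.032 0.06  0.019]
```

View pics/crop.png

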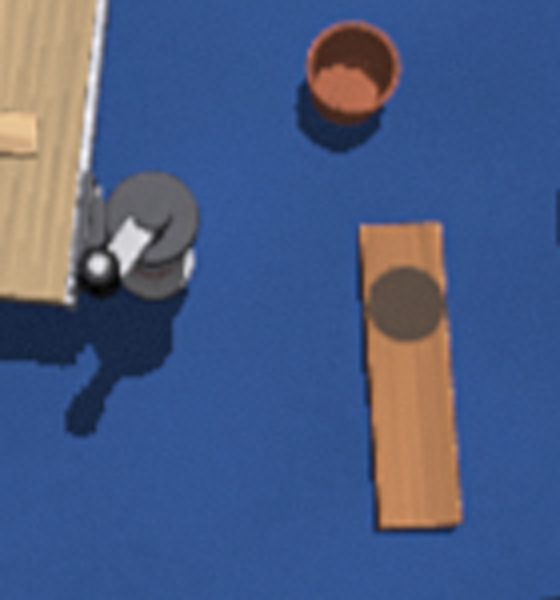

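View pics/crop_s.png

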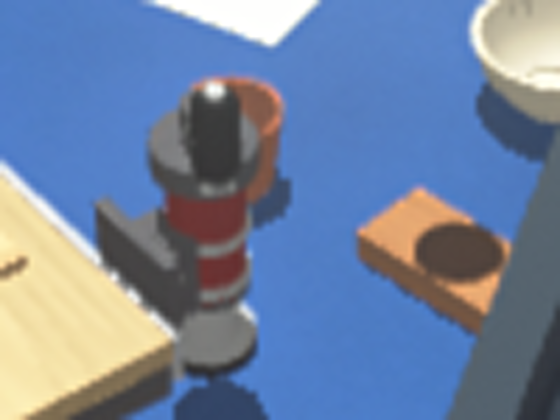

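Run:
```python
from h import *
from scipy.optimize import least_squares
P=np.load("top.npy"); Q=np.load("side.npy")
def line(p): 
    vx,vy,x,y=cv2.fitLine(p.astype(np.float32),cv2.DIST_HUBER,0,.001,.001).ravel(); return np.array([vx,vy]),np.array([x,y])
for nm,C in(("top",P),("side",Q)):
    S=C[(abs(C[...,2]-.131)<.005)&(C[...,1]>-.08)&(C[...,1]<.3)&(C[...,0]>.45)&(C[...,0]<.95)]
    # end edge: min y per x bin ; near edge: min x per y bin
    e=np.array([[ (S[(S[:,0]>x)&(S[:,0]<x+.01)][:,0]).mean(),S[(S[:,0]>x)&(S[:,0]<x+.01)][:,1].min()] for x in np.arange(.62,.86,.01)])
    g=np.array([[S[(S[:,1]>y)&(S[:,1]<y+.01)][:,0].min(),(S[(S[:,1]>y)&(S[:,1]<y+.01)][:,1]).mean()] for y in np.arange(.03,.2,.01)])
    d1,p1=line(e); d2,p2=line(g)
    a1=np.degrees(np.arctan(d1[1]/d1[0])); a2=np.degrees(np.arctan(-d2[0]/d2[1]))
    t=np.linalg.solve(np.c_[d1,-d2],p2-p1); cor=p1+t[0]*d1
    a=np.radians((a1+a2)/2); Rm=np.array([[np.cos(a),-np.sin(a)],[np.sin(a),np.cos(a)]])
    print(nm,"yaw",a1,a2,"corner",cor,"axis",cor-Rm@[-.05,.054])
    k=(abs(C[...,0]-.56)<.1)&(abs(C[...,1]+.05)<.08)
    for lo,hi in[(.205,.225)]:
        w=C[k&(C[...,2]>lo)&(C[...,2]<hi)]; r=cv2.minEnclosingCircle(w[:,:2].astype(np.float32)); print("disc",r,w[:,2].mean())
    w=C[k&(C[...,2]>.292)&(C[...,2]<.303)]; print("knob",cv2.minEnclosingCircle(w[:,:2].astype(np.float32)),w[:,2].mean())
    w=C[k&(C[...,2]>.035)&(C[...,2]<.1)&(C[...,1]<-.02)&(C[...,0]<.62)]; print("low",np.histogram(w[:,2],bins=np.arange(.035,.101,.005))[0])
    f=lambda z:np.hypot(w[:,0]-z[0],w[:,1]-z[1])
    print("low circle",least_squares(lambda z:f(z)[w[:,2]<.06]-.03,[.575,-.06],loss="soft_l1",f_scale=.002).x, (w[:,2]<.06).sum())
```

```text
top yaw -4.7881055 -4.7140775 corner [0.5388901  0.00265945] axis [ 0.58424565 -0.05529636]
disc ((0.5839563012123108, -0.05635329708456993), 0.03319476917386055) 0.21984006322322452
knob ((0.5335454344749451, -0.025147370994091034), 0.014146064408123493) 0.29843117721050355
low [ 0  0  3  3  6 15 41 14  1  0  0  0  0]
low circle [ 0.58524988 -0.0566383 ] 12
side yaw -5.01945 -4.5911207 corner [0.53618157 0.00112095] axis [ 0.58148226 -0.05687773]
disc ((0.5806393027305603, -0.05793832987546921), 0.03454155847430229) 0.21674106304420976
knob ((0.5292986035346985, -0.025390101596713066), 0.013758406043052673) 0.2971230237512489
low [ 0  0  1 14 11 25 45 10 12  8  9 10  1]
low circle [ 0.58304353 -0.05878991] 26
```

Call:
step_arm(
  rows=[
    [0.03,0.05,0,0,0,-8],
    [0.03,0.05,0,0,0,-8],
    [0.03,0.05,0,0,0,0],
    [0.03,0.05,0,0,0,0],
    [0.03,0.05,0,0,0,0],
    [0.04,0.06,-0.03,0,0,0],
    [0,0,-0.03,0,0,0],
    [0,0,0,0,0,0],
  ],
  jaw=0.087,
)

```text
time: 2.2
position: [0.3956, -0.2882, 0.3494]
tool_rot: [0.999, 0.036, -0.001, -0.002]
ft_force: [-0.3, -0.7, -0.3]
grip_width: 0.0869
grip_force: 0.0
```

Run:
```python
from h import *
ob=get_obs(); c=camera("wrist"); W=cloud(c,ob); im=c["pixels"]; cv2.imwrite("pics/w1.png",im)
m=(abs(W[...,2]-.026)<.006)&(abs(W[...,1]+.26)<.06)
n,l,s,cc=cv2.connectedComponentsWithStats(m.astype(np.uint8)); i=1+s[1:,4].argmax()
r=cv2.minAreaRect(W[l==i][:,:2].astype(np.float32)); print(s[i],r,np.median(W[l==i][:,2]))
b=(l==i)&(im[...,2]<105); print(b.sum(),cv2.minEnclosingCircle(W[b][:,:2].astype(np.float32)),W[b].mean(0),ob["position"],R.from_quat(ob["tool_rot"]).as_rotvec(True))
```

```text
[  261     0    77   193 13567] ((0.4683290719985962, -0.26588132977485657), (0.1676849126815796, 0.06421400606632233), 4.000385761260986) 0.025801299433206026
0 ((0.0, 0.0), 0.0) [nan nan nan] [ 0.39558855 -0.28815803  0.34941794] [-179.68941911   -6.40573107    0.26249003]<stdin>:6: RuntimeWarning: Mean of empty slice.
  ret = um.true_divide(
```

Call:
step_arm(
  rows=[
    [0.015,0.021,-0.03,0,0,0],
    [0,0,-0.045,0,0,0],
    [0,0,-0.045,0,0,0],
    [0,0,-0.03,0,0,0],
    [0,0,-0.013,0,0,0],
    [0,0,0,0,0,0],
  ],
)

```text
time: 3.0
position: [0.4108, -0.2693, 0.1879]
tool_rot: [0.999, 0.034, 0.0, 0.0]
ft_force: [-0.6, 0.5, 0.7]
grip_width: 0.0869
grip_force: 0.0
```

Call:
step_arm(
  rows=[
    [0,0,0,0,0,0],
    [0,0,0,0,0,0],
    [0,0,0,0,0,0],
    [0,0,0,0,0,0],
    [0,0,0,0,0,0],
    [0,0,0,0,0,0],
  ],
  jaw=0.05,
  squeeze=25,
)

```text
time: 3.75
position: [0.4109, -0.2685, 0.1885]
tool_rot: [0.999, 0.035, 0.001, 0.001]
ft_force: [-1.1, 0.4, 5.7]
grip_width: 0.0638
grip_force: 25.0
```

Call:
step_arm(
  rows=[
    [0.004,0.01,0,0,0,0],
    [0.004,0.02,0,0,0,0],
    [0.004,0.025,0,0,0,0],
    [0.004,0.025,0,0,0,0],
    [0.004,0.02,0,0,0,0],
    [0,0.01,0,0,0,0],
    [0,0,0,0,0,0],
  ],
)

```text
time: 4.62
position: [0.4314, -0.1574, 0.1885]
tool_rot: [0.999, 0.035, 0.001, 0.0]
ft_force: [5.2, 4.9, 7.7]
grip_width: 0.0639
grip_force: 25.0
```

```bash
cat > brd.py <<'E'
from h import *
ob=get_obs()
for n in("top","side"):
    c=camera(n); P=cloud(c); im=c["pixels"]; cv2.imwrite(f"pics/{n}_b.png",im)
    m=(P[...,2]>.02)&(P[...,2]<.032)&(P[...,0]>.37)&(P[...,0]<.75)&(abs(P[...,1]+.13)<.16)
    k,l,s,cc=cv2.connectedComponentsWithStats(m.astype(np.uint8)); i=1+s[1:,4].argmax(); B=P[l==i]
    r=cv2.minAreaRect(B[:,:2].astype(np.float32)); a=r[2] if r[1][0]>r[1][1] else r[2]-90
    e=B[B[:,0]>.5]; 
    d=(l==i)&(im[...,2]<105)&(P[...,0]>.5)
    print(n,s[i],r,a,"zmed",np.median(B[:,2]))
    u=np.array([np.cos(np.radians(a)),np.sin(np.radians(a))])
    t=B[:,:2]@u; o=B[:,:2]@[-u[1],u[0]]; far=np.percentile(t,99.5)
    print("far end t",far,"print by far end",u*(far-.065)+np.array([-u[1],u[0]])*(o.max()+o.min())/2)
    if d.any(): print("dark",d.sum(),cv2.minEnclosingCircle(P[d][:,:2].astype(np.float32)),P[d].mean(0))
print(ob["position"],ob["ft_force"])
E
python3 brd.py
```

```text
top [325 168  22  27 353] ((0.6031835079193115, -0.14265012741088867), (0.08537793159484863, 0.06378218531608582), 3.6008493900299072) 3.6008493900299072 zmed 0.02585168386061576
far end t 0.6351622924079666 print by far end [ 0.58035744 -0.14408656]
dark 102 ((0.605301558971405, -0.15087498724460602), 0.04163292050361633) [ 0.59331129 -0.15155242  0.02610609]
side [308 199  14  21 179] ((0.6013559103012085, -0.13333818316459656), (0.04564123600721359, 0.10984057188034058), 51.394039154052734) -38.605960845947266 zmed 0.024661862391663902
far end t 0.6067144343867015 print by far end [ 0.59243456 -0.12621489]
dark 57 ((0.5834190845489502, -0.14310790598392487), 0.026897870004177094) [ 0.58786457 -0.13762772  0.02491026]
[ 0.43143711 -0.15735892  0.18850626] [5.19911212 4.94090607 7.67821723]
```

Call:
step_arm(
  rows=[
    [0.001,0.015,0,0,0,0],
    [0.001,0.02,0,0,0,0],
    [0.001,0.02,0,0,0,0],
    [0.001,0.02,0,0,0,0],
    [0,0.013,0,0,0,0],
    [0,0,0,0,0,0],
    [0,0,0,0,0,0],
  ],
)

```text
time: 5.6
position: [0.4352, -0.0693, 0.1885]
tool_rot: [0.999, 0.036, 0.001, 0.0]
ft_force: [2.6, 6.4, 8.0]
grip_width: 0.0638
grip_force: 25.0
```

```bash
python3 brd.py
python3 - <<'E'
import cv2
a=cv2.imread("pics/side_b.png")[150:250,255:365]; b=cv2.imread("pics/top_b.png")[130:230,250:360]
cv2.imwrite("pics/ab.png",cv2.resize(cv2.hconcat([a,b]),None,fx=3.6,fy=3.6,interpolation=cv2.INTER_CUBIC))
E
```

```text
top [315 188   4   6  13] ((0.5713825821876526, -0.08639364689588547), (0.009590983390808105, 0.014852184802293777), 66.91215515136719) -23.087844848632812 zmed 0.026473689522325206
far end t 0.5667658618952053 print by far end [ 0.51827626 -0.06375521]
dark 4 ((0.5700176358222961, -0.08059877157211304), 0.00399815896525979) [ 0.56947635 -0.08140339  0.02690459]
side [294 219  19  16 147] ((0.5624013543128967, -0.0577310174703598), (0.05927715450525284, 0.06335196644067764), 2.824404239654541) -87.17559576034546 zmed 0.024215199373118557
far end t 0.11601305099024849 print by far end [ 0.56070823 -0.02341249]
dark 87 ((0.5604918003082275, -0.04842564836144447), 0.036036305129528046) [ 0.56689271 -0.05187025  0.02449129]
[ 0.43518067 -0.06928508  0.18850089] [2.62552673 6.44585042 8.00642438]
```

View pics/ab.png

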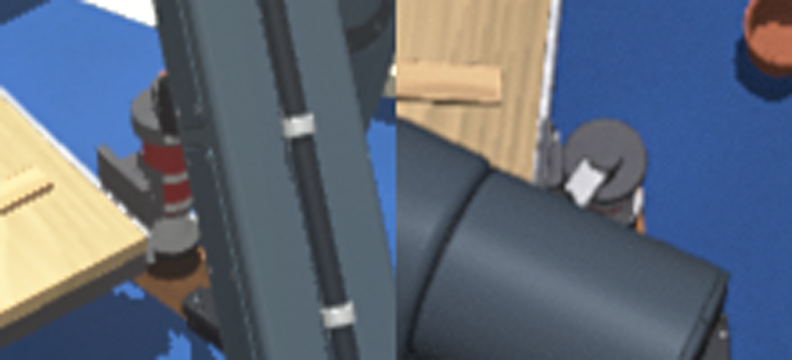

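Call:
step_arm(
  rows=[
    [0,0,0,0,0,0],
    [0,0,0,0,0,0],
    [0,0,0,0,0,0],
    [0,0,0.03,0,0,0],
    [0,0,0.06,0,0,0],
    [0,0,0.06,0,0,0],
    [0,0,0.06,0,0,0],
    [0,0,0.06,0,0,0],
    [0,0,0.03,0,0,0],
    [0,0,0,0,0,0],
  ],
  jaw=0.087,
)

```text
time: 6.95
position: [0.4347, -0.0704, 0.4899]
tool_rot: [0.999, 0.035, 0.003, 0.001]
ft_force: [-0.3, -0.7, -0.5]
grip_width: 0.0869
grip_force: 0.0
```

```bash
python3 brd.py
python3 - <<'E'
from h import *
ob=get_obs(); c=camera("wrist"); W=cloud(c,ob)
m=(abs(W[...,2]-.297)<.006)&(abs(W[...,0]-.53)<.05)&(abs(W[...,1]+.025)<.05); print(m.sum())
if m.any(): print(cv2.minEnclosingCircle(W[m][:,:2].astype(np.float32)))
B=W[(abs(W[...,2]-.025)<.005)&(abs(W[...,0]-.47)<.12)&(abs(W[...,1]+.06)<.08)]; print("board",cv2.minAreaRect(B[:,:2].astype(np.float32)))
f=W[(W[...,2]>.036)&(W[...,2]<.07)&(abs(W[...,0]-.57)<.05)&(abs(W[...,1]+.06)<.05)]; print("foot",len(f),np.histogram(f[:,2],bins=np.arange(.036,.072,.002))[0])
a=cv2.imread("pics/side_b.png")[150:250,255:365]; b=c["pixels"]
cv2.imwrite("pics/ab2.png",cv2.hconcat([cv2.resize(a,(440,400),interpolation=cv2.INTER_CUBIC),b[:,150:510]]))
E
```

```text
top [300 232  19  11 146] ((0.4243623614311218, -0.06335608661174774), (0.029347216710448265, 0.05680146440863609), 4.560819149017334) -85.43918085098267 zmed 0.025526207284871538
far end t 0.1251096993762682 print by far end [ 0.42143688 -0.02668268]
side [295 219  32  31 448] ((0.5133947134017944, -0.06056002900004387), (0.15885218977928162, 0.0690191388130188), 4.535219192504883) 4.535219192504883 zmed 0.02432015666340137
far end t 0.5839097459446468 print by far end [ 0.52526853 -0.05961818]
dark 77 ((0.5737872123718262, -0.05417390167713165), 0.027860542759299278) [ 0.56898026 -0.05107822  0.02490225]
[ 0.43471819 -0.07044525  0.48991937] [-0.25387322 -0.69345766 -0.54526666]
2395
((0.532856285572052, -0.027647823095321655), 0.01407636795192957)
board ((0.4946422576904297, -0.06589768826961517), (0.17122355103492737, 0.06407380104064941), 3.912074565887451)
foot 358 [  0   0   0   0   0   0   0   0   5   6   3   6  13   2  13 217  93]
```

View pics/ab2.png

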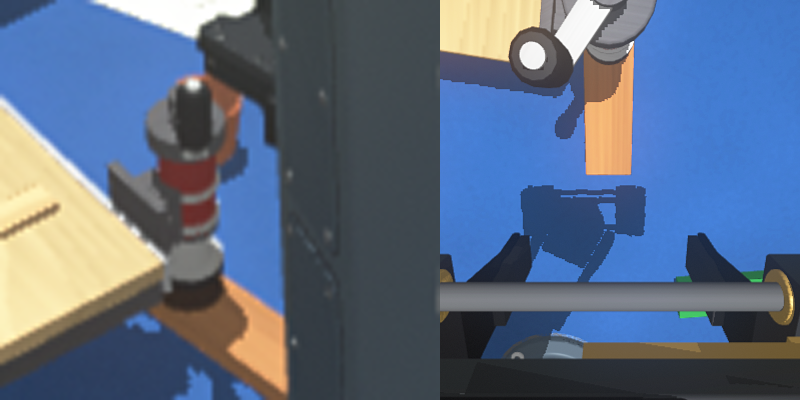

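Call:
step_arm(
  rows=[
    [0.033,0.015,0.005,0,0,0],
    [0.033,0.014,0,0,0,0],
    [0.032,0.014,0,0,0,0],
    [0,0,0,0,0,0],
    [0,0,-0.03,0,0,0],
    [0,0,-0.028,0,0,0],
    [0,0,0,0,0,0],
  ],
)

```text
time: 7.98
position: [0.5309, -0.0274, 0.4314]
tool_rot: [0.999, 0.035, -0.005, -0.001]
ft_force: [1.3, 0.3, 0.6]
grip_width: 0.087
grip_force: 0.0
```

Call:
step_arm(
  rows=[
    [0,0,0,0,0,0],
    [0,0,0,0,0,0],
    [0,0,0,0,0,0],
    [0,0,0,0,0,0],
    [0,0,0,0,0,0],
    [0,0,0,0,0,0],
    [0,0,0,0,0,0],
    [0,0,0,0,0,0],
  ],
  jaw=0.015,
  squeeze=35,
)

```text
time: 8.98
position: [0.5326, -0.0272, 0.4347]
tool_rot: [0.999, 0.035, -0.0, -0.0]
ft_force: [-0.6, 1.3, 0.6]
grip_width: 0.027
grip_force: 35.0
```

Run:
```python
import numpy as np
a=np.radians(148.5-10*np.arange(37)); p=np.round(.06*np.c_[np.cos(a),np.sin(a)],4); d=np.round(np.diff(p,axis=0),4)
for k in range(0,36,12): print(k*10, "[%s]"%", ".join("[%g, %g, 0, 0, 0, 0]"%tuple(x) for x in d[k:k+12]))
```

```text
0 [[0.0063, 0.0085, 0, 0, 0, 0], [0.0075, 0.0072, 0, 0, 0, 0], [0.0088, 0.0057, 0, 0, 0, 0], [0.0096, 0.0042, 0, 0, 0, 0], [0.0101, 0.0024, 0, 0, 0, 0], [0.0105, 0.0007, 0, 0, 0, 0], [0.0104, -0.0012, 0, 0, 0, 0], [0.01, -0.003, 0, 0, 0, 0], [0.0093, -0.0046, 0, 0, 0, 0], [0.0085, -0.0063, 0, 0, 0, 0], [0.0072, -0.0075, 0, 0, 0, 0], [0.0057, -0.0088, 0, 0, 0, 0]]
120 [[0.0042, -0.0096, 0, 0, 0, 0], [0.0024, -0.0101, 0, 0, 0, 0], [0.0007, -0.0105, 0, 0, 0, 0], [-0.0012, -0.0104, 0, 0, 0, 0], [-0.003, -0.01, 0, 0, 0, 0], [-0.0046, -0.0093, 0, 0, 0, 0], [-0.0063, -0.0085, 0, 0, 0, 0], [-0.0075, -0.0072, 0, 0, 0, 0], [-0.0088, -0.0057, 0, 0, 0, 0], [-0.0096, -0.0042, 0, 0, 0, 0], [-0.0101, -0.0024, 0, 0, 0, 0], [-0.0105, -0.0007, 0, 0, 0, 0]]
240 [[-0.0104, 0.0012, 0, 0, 0, 0], [-0.01, 0.003, 0, 0, 0, 0], [-0.0093, 0.0046, 0, 0, 0, 0], [-0.0085, 0.0063, 0, 0, 0, 0], [-0.0072, 0.0075, 0, 0, 0, 0], [-0.0057, 0.0088, 0, 0, 0, 0], [-0.0042, 0.0096, 0, 0, 0, 0], [-0.0024, 0.0101, 0, 0, 0, 0], [-0.0007, 0.0105, 0, 0, 0, 0], [0.0012, 0.0104, 0, 0, 0, 0], [0.003, 0.01, 0, 0, 0, 0], [0.0046, 0.0093, 0, 0, 0, 0]]
```

Call:
step_arm(
  rows=[
    [0.0063,0.0085,0,0,0,0],
    [0.0075,0.0072,0,0,0,0],
    [0.0088,0.0057,0,0,0,0],
  ],
)

```text
time: 9.35
position: [0.5541, -0.0069, 0.4347]
tool_rot: [0.999, 0.035, -0.003, 0.002]
ft_force: [-5.9, -6.8, 4.1]
grip_width: 0.0267
grip_force: 35.0
```

Call:
step_arm(
  rows=[
    [0.0096,0.0042,0,0,0,0],
    [0.0101,0.0024,0,0,0,0],
    [0.0105,0.0007,0,0,0,0],
  ],
)

```text
time: 9.72
position: [0.5838, 0.0007, 0.4347]
tool_rot: [0.999, 0.035, -0.004, 0.001]
ft_force: [-8.6, -4.7, 4.2]
grip_width: 0.0271
grip_force: 35.0
```

Call:
step_arm(
  rows=[
    [0.0104,-0.0012,0,0,0,0],
    [0.01,-0.003,0,0,0,0],
    [0.0093,-0.0046,0,0,0,0],
  ],
)

```text
time: 10.1
position: [0.6131, -0.0071, 0.4347]
tool_rot: [0.999, 0.035, -0.005, -0.0]
ft_force: [-9.7, -0.5, 6.9]
grip_width: 0.0272
grip_force: 35.0
```

Call:
step_arm(
  rows=[
    [0.0085,-0.0063,0,0,0,0],
    [0.0072,-0.0075,0,0,0,0],
    [0.0057,-0.0088,0,0,0,0],
    [0.0042,-0.0096,0,0,0,0],
    [0.0024,-0.0101,0,0,0,0],
    [0.0007,-0.0105,0,0,0,0],
  ],
)

```text
time: 10.85
position: [0.6433, -0.0578, 0.4347]
tool_rot: [0.999, 0.035, -0.001, -0.003]
ft_force: [-2.0, 8.9, 4.2]
grip_width: 0.027
grip_force: 35.0
```

Call:
step_arm(
  rows=[
    [-0.0012,-0.0104,0,0,0,0],
    [-0.003,-0.01,0,0,0,0],
    [-0.0046,-0.0093,0,0,0,0],
    [-0.0063,-0.0085,0,0,0,0],
    [-0.0075,-0.0072,0,0,0,0],
    [-0.0088,-0.0057,0,0,0,0],
  ],
)

```text
time: 11.6
position: [0.6144, -0.1104, 0.4348]
tool_rot: [0.999, 0.035, 0.004, -0.001]
ft_force: [8.4, 3.4, -2.6]
grip_width: 0.0271
grip_force: 35.0
```

Call:
step_arm(
  rows=[
    [-0.0096,-0.0042,0,0,0,0],
    [-0.0101,-0.0024,0,0,0,0],
    [-0.0105,-0.0007,0,0,0,0],
    [-0.0104,0.0012,0,0,0,0],
    [-0.01,0.003,0,0,0,0],
    [-0.0093,0.0046,0,0,0,0],
  ],
)

```text
time: 12.35
position: [0.5543, -0.112, 0.4348]
tool_rot: [0.999, 0.035, 0.003, 0.004]
ft_force: [5.0, -7.3, -4.2]
grip_width: 0.0275
grip_force: 35.0
```

Call:
step_arm(
  rows=[
    [-0.0085,0.0063,0,0,0,0],
    [-0.0072,0.0075,0,0,0,0],
    [-0.0057,0.0088,0,0,0,0],
    [-0.0042,0.0096,0,0,0,0],
    [-0.0024,0.0101,0,0,0,0],
    [-0.0007,0.0105,0,0,0,0],
  ],
)

```text
time: 13.1
position: [0.5234, -0.0588, 0.4347]
tool_rot: [0.999, 0.035, -0.001, 0.003]
ft_force: [-3.0, -9.5, 0.0]
grip_width: 0.0271
grip_force: 35.0
```

Call:
step_arm(
  rows=[
    [0.0012,0.0104,0,0,0,0],
    [0.003,0.01,0,0,0,0],
    [0.0046,0.0093,0,0,0,0],
  ],
)

```text
time: 13.48
position: [0.5318, -0.0286, 0.4347]
tool_rot: [0.999, 0.035, -0.002, 0.003]
ft_force: [-4.0, -7.2, 1.3]
grip_width: 0.0274
grip_force: 35.0
```

Call:
step_arm(
  rows=[
    [0.0063,0.0085,0,0,0,0],
    [0.0075,0.0072,0,0,0,0],
    [0.0088,0.0057,0,0,0,0],
  ],
)

```text
time: 13.85
position: [0.5541, -0.0069, 0.4347]
tool_rot: [0.999, 0.035, -0.003, 0.002]
ft_force: [-6.7, -6.4, 3.7]
grip_width: 0.0273
grip_force: 35.0
```

Call:
step_arm(
  rows=[
    [0.0096,0.0042,0,0,0,0],
    [0.0101,0.0024,0,0,0,0],
    [0.0105,0.0007,0,0,0,0],
  ],
)

```text
time: 14.22
position: [0.5838, 0.0007, 0.4347]
tool_rot: [0.999, 0.035, -0.004, 0.001]
ft_force: [-8.5, -4.4, 5.1]
grip_width: 0.027
grip_force: 35.0
```

Call:
step_arm(
  rows=[
    [0.0104,-0.0012,0,0,0,0],
    [0.01,-0.003,0,0,0,0],
    [0.0093,-0.0046,0,0,0,0],
  ],
)

```text
time: 14.6
position: [0.6131, -0.0071, 0.4347]
tool_rot: [0.999, 0.035, -0.005, -0.0]
ft_force: [-9.7, -0.2, 6.8]
grip_width: 0.0271
grip_force: 35.0
```

Call:
step_arm(
  rows=[
    [0.0085,-0.0063,0,0,0,0],
    [0.0072,-0.0075,0,0,0,0],
    [0.0057,-0.0088,0,0,0,0],
  ],
)

```text
time: 14.98
position: [0.6349, -0.0284, 0.4347]
tool_rot: [0.999, 0.035, -0.004, -0.002]
ft_force: [-7.1, 5.9, 5.4]
grip_width: 0.0271
grip_force: 35.0
```

Call:
step_arm(
  rows=[
    [0.0042,-0.0096,0,0,0,0],
    [0.0024,-0.0101,0,0,0,0],
    [0.0007,-0.0105,0,0,0,0],
  ],
)

```text
time: 15.35
position: [0.6432, -0.0578, 0.4347]
tool_rot: [0.999, 0.035, -0.001, -0.003]
ft_force: [-2.0, 8.6, 2.8]
grip_width: 0.0271
grip_force: 35.0
```

Call:
step_arm(
  rows=[
    [-0.0012,-0.0104,0,0,0,0],
    [-0.003,-0.01,0,0,0,0],
    [-0.0046,-0.0093,0,0,0,0],
  ],
)

```text
time: 15.72
position: [0.6359, -0.0877, 0.4348]
tool_rot: [0.999, 0.035, 0.002, -0.003]
ft_force: [4.4, 8.1, 0.1]
grip_width: 0.0271
grip_force: 35.0
```

Call:
step_arm(
  rows=[
    [-0.0063,-0.0085,0,0,0,0],
    [-0.0075,-0.0072,0,0,0,0],
    [-0.0088,-0.0057,0,0,0,0],
  ],
)

```text
time: 16.1
position: [0.6144, -0.1104, 0.4348]
tool_rot: [0.999, 0.035, 0.004, -0.001]
ft_force: [8.1, 4.1, -3.7]
grip_width: 0.0271
grip_force: 35.0
```

Call:
step_arm(
  rows=[
    [-0.0096,-0.0042,0,0,0,0],
    [-0.0101,-0.0024,0,0,0,0],
    [-0.0105,-0.0007,0,0,0,0],
  ],
)

```text
time: 16.48
position: [0.585, -0.1193, 0.4348]
tool_rot: [0.999, 0.035, 0.006, 0.001]
ft_force: [11.7, -1.1, -5.8]
grip_width: 0.027
grip_force: 35.0
```

Call:
step_arm(
  rows=[
    [-0.0104,0.0012,0,0,0,0],
    [-0.01,0.003,0,0,0,0],
    [-0.0093,0.0046,0,0,0,0],
  ],
)

```text
time: 16.85
position: [0.5554, -0.1125, 0.4349]
tool_rot: [0.999, 0.035, 0.005, 0.004]
ft_force: [9.4, -8.5, -8.3]
grip_width: 0.0272
grip_force: 35.0
```

Call:
step_arm(
  rows=[
    [0,0,0,0,0,0],
    [0,0,0,0,0,0],
  ],
)

```text
time: 17.1
position: [0.5544, -0.112, 0.4348]
tool_rot: [0.999, 0.035, 0.003, 0.003]
ft_force: [5.6, -7.4, -5.5]
grip_width: 0.0275
grip_force: 35.0
```

Call:
step_arm(
  rows=[
    [0,0,0,0,0,0],
    [0,0,0,0,0,0],
    [0,0,0,0,0,0],
    [0,0,0,0,0,0],
    [0,0,0.02,0,0,0],
    [0,0,0.04,0,0,0],
    [0,0,0.04,0,0,0],
    [-0.03,-0.05,0,0,0,0],
    [-0.03,-0.05,0,0,0,0],
    [-0.03,-0.05,0,0,0,0],
    [-0.03,-0.05,0,0,0,0],
    [0,0,0,0,0,0],
  ],
  jaw=0.07,
)

```text
time: 18.6
position: [0.4307, -0.3128, 0.5347]
tool_rot: [0.999, 0.032, -0.0, 0.0]
ft_force: [-0.0, 0.6, 0.2]
grip_width: 0.07
grip_force: 0.0
```

```bash
python3 brd.py
python3 - <<'E'
import cv2
a=cv2.imread("pics/side_b.png")[150:250,255:365]; b=cv2.imread("pics/top_b.png")[130:230,250:360]
cv2.imwrite("pics/ab3.png",cv2.resize(cv2.hconcat([a,b]),None,fx=3.6,fy=3.6,interpolation=cv2.INTER_CUBIC))
E
```

```text
top [298 187  23  56 922] ((0.4966999292373657, -0.06178739666938782), (0.1739705502986908, 0.06389632821083069), 3.886009931564331) 3.886009931564331 zmed 0.025897888675655123
far end t 0.569599470739781 print by far end [ 0.50989848 -0.06089084]
dark 268 ((0.5407312512397766, -0.05897194519639015), 0.05294100195169449) [ 0.53319944 -0.05396061  0.02606153]
side [295 219  37  34 477] ((0.4991583228111267, -0.06179243326187134), (0.1688522845506668, 0.06649117916822433), 2.6546905040740967) 2.6546905040740967 zmed 0.024534554562393396
far end t 0.5777023911097765 print by far end [ 0.51608191 -0.06100775]
dark 29 ((0.5437899827957153, -0.06166110187768936), 0.049795910716056824) [ 0.56054547 -0.04569845  0.0264663 ]
[ 0.43073605 -0.31284705  0.53469681] [-0.03939539  0.63222629  0.17978276]
```

View pics/ab3.png

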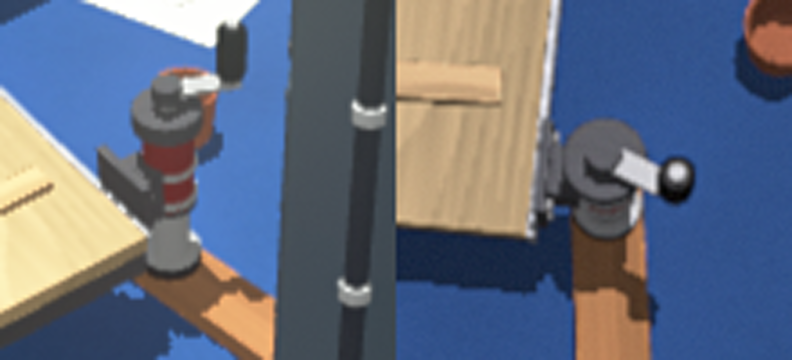

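```bash
python3 -c "
from rig import hand_in; print(hand_in())"
```

```text
the job is handed in; nothing more can be done
None
```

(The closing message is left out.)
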